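# Recharge an air mount of the anti-vibration table

## Task

Air mount three of the table has sagged and needs air from the hand charging unit. Turn the unit's selector until its nose points at the mark of three dots and it rests in that notch, and only then pump: push the lever fully down and let it rise fully again, at least three times. Afterwards turn the selector to the cross bar (closed) so that the air stays in, and leave the things round the unit where they are.

Things in the scene. Friction and masses are not known exactly. Their poses are not given: they have to be found in the camera images.
- charging_unit: Unit screwed to the table: steel base plate 175 x 232 x 8 mm; seen from the robot a grey valve body (62 mm high) with the selector on a round metal dial plate (106 mm across, top at 64 mm) on the right, a lever pump on the left, a gauge (110 mm high) behind the valve. Origin on its underside, x to its rear, y left, z up. Selector axis at x -28, y -55 mm; lever pivot at x 66, y 66, z 92 mm
- selector (a joint): Selector angle about its upright axis, rad, clockwise from above; 0 = nose to the unit's rear (+x). Five sprung notches 40 degrees apart with black marks: one dot -1.396 (leftmost), two dots -0.698, cross bar (closed) 0, three dots +0.698, four dots +1.396. Let go, it is drawn into the nearest notch; 0.1 to 0.2 N m takes it over to the next. Stops at +-1.536
- selector_grip (a point): On the selector's axis at mid-height of its grip, 82 mm above the unit's underside. Black bar grip 15 mm thick, 55 mm long (25 behind the axis, 30 to the pointed nose), 70 to 96 mm above the unit's underside, on a skirt 54 mm across (64 to 70 mm high). A white line on top runs to the nose. x axis along the nose
- pump_lever (a joint): Pump lever angle, rad: 0 raised at rest (paddle 23 degrees up towards the robot), 0.45 fully down (3 degrees below level). Spring return; the paddle takes about 4 N at the top, 9 N at the bottom
- paddle_top (a point): Middle of the upper face of the lever's black rubber paddle (74 mm along the lever, 40 mm wide, 14 mm thick), 145 mm from the pivot, on the robot's side; about 156 mm above the unit's underside at rest, 93 mm fully down, on an arc about the pivot. x axis along the lever to the pivot
- slide_box: Grey slide box, 87 x 92 x 32 mm, a bystander; origin under its middle
- objective_jar: White jar with a black cap, diameter 42 mm, 58 mm high, a bystander; origin under its middle
- slide_frame: Flat black slide holder with an oblong window, 75 x 110 x 10 mm, a bystander; origin under its middle

How it is judged (in metres and radians):
On the way, in this order (a step that is already met when the one before it is completed fails the run):
1. the selector rests in the notch of the three dots (value of joint selector between 0.598 and 0.798 rad and value of joint pump_lever below 0.06 rad), for 0.2 s.
2. first stroke: lever fully down (over 0.40 rad) with the selector at three dots (value of joint selector between 0.598 and 0.798 rad and value of joint pump_lever above 0.4 rad), for 0.05 s.
3. first stroke: lever fully up again (under 0.06 rad) (all of step 1), for 0.05 s.
4. second stroke: lever fully down (over 0.40 rad) with the selector at three dots (all of step 2), for 0.05 s.
5. second stroke: lever fully up again (under 0.06 rad) (all of step 3), for 0.05 s.
6. third stroke: lever fully down (over 0.40 rad) with the selector at three dots (all of step 4), for 0.05 s.
7. third stroke: lever fully up again (under 0.06 rad) (all of step 5), for 0.05 s.
8. the selector rests in the closed notch (value of joint selector between -0.1 and 0.1 rad), for 0.2 s.
At the end, for the whole second after the job is handed in: The selector rests, still, in the closed notch (cross bar, within 0.1 rad), the pump lever is fully up (within 0.06 rad), and the slide box, jar and slide holder stand within 20 mm of where they stood (all of step 8 and value of joint pump_lever below 0.06 rad and velocity of joint selector below 0.05 rad/s and distance of each of slide_box, objective_jar, slide_frame from where it was at the start of the episode below 0.02 m); the robot touches nothing.
It fails at once if the lever is pumped (over 0.15 rad) while the selector is not at three dots (more than 0.2 rad off) (value of joint pump_lever above 0.15 rad and not (value of joint selector between 0.498 and 0.898 rad)).
It fails at once if the slide box is pushed more than 20 mm (distance of slide_box from where it was at the start of the episode above 0.02 m).
It fails at once if the jar is pushed more than 20 mm (distance of objective_jar from where it was at the start of the episode above 0.02 m).
It fails at once if the slide holder is pushed more than 20 mm (distance of slide_frame from where it was at the start of the episode above 0.02 m).
It also fails if it takes over 72 s, if anything falls off the work surface, if the arm or the gripper's body presses on something with over 40 N, if the wrist force passes 120 N, or if a joint passes its speed limit or range.

## Robot

A 6-joint arm with a two-finger parallel gripper is mounted at the origin on a cart in front of the work surface, level with it; the furniture and walls round the work are solid. World frame = base frame: x ahead of the robot, y to its left, z up, the work surface at z = 0. Lengths are in mm, angles in rad, forces in N, time in s.
With the tool pointing down it reaches from about 325 to 750 mm from the base axis. Payload 7.6 kg.
Tool frame: the origin (TCP) lies at the very end of the fingers, on their centre line; the grasp point (between the pads) lies 19 mm behind it (r.grasp_offset is the distance from the TCP to the grasp point, in mm); z points along the fingers, y is the direction in which the jaws open and shut (so a half turn about z gives the same grasp; the last joint's range is limited). The gripper opens to 85 mm and grips with 20 to 120 N. Pads are 22 mm wide; open, the fingers measure 114 mm over their backs; the gripper's body (76 mm by 85 mm) begins 54 mm behind the grasp point. The pads swing forward as they close: fully open they stand 13 mm farther back than shut.
Start: joints at [1.097, 0.052, 1.401, -0, 1.689, -0.07], TCP at [206.267, 482.804, 231.323] pointing down, gripper open.
Joint ranges: [-2.9, 2.9], [-0.91, 2.17], [0.12, 2.37], [-1.06, 4.2], [0.26, 2.73], [-2.93, 2.93]. Speed limits (rad/s): [2.57, 2.57, 3.01, 3.14, 3.14, 3.14].

## Interface

Orientations are given as a unit quaternion [x, y, z, w].
In Python, from cell import r, fingers, solver, vision, job gives the robot as it stands. The module is installed in compiled form; this text tells all that it offers. Calls block until the motion is done:
- r.reach(position, orientation): joint-space move of the TCP to a pose.
- r.line_to(position, rotation=None, feed=150): straight line of the TCP; rotation=None keeps the orientation; feed is the mean speed in mm/s.
- r.move_joints(angles): joint-space move.
- fingers.gripper_to(opening, newtons=None): finger opening in mm; newtons is the grip in N (None keeps the last); returns when the fingers have stopped.
- r.dwell(seconds).
- solver.ik(position, orientation): joint angles nearest the present ones, or None.
- vision.camera(name): name is "scene" or "side" or "wrist"; returns a dict with "color" (400x640x3 uint8, red, green, blue), "camera_matrix" (3x3 intrinsics, pixels), "eye" and "attitude" of the camera in the world. Camera axes: x right, y down, z forward; pixel columns grow to the right and rows downward; lengths in mm; the calibration is good to about 2 mm. The wrist camera is an equidistant fisheye: a pixel r from the principal point sees the ray r / f radians off the axis. A picture is of the moment at which its call begins. There is no depth.
A pose or a line that the arm cannot do raises r.IKError and nothing moves.
- job.close_job(): hands the job in, once; it reports no verdict.
Readings, each from a call of its own:
- r.current_clock(): time.
- r.current_joints(): joint angles.
- r.current_joint_vel(): joint speeds.
- r.current_tau(): joint torques, N m.
- r.current_position(): TCP position.
- r.current_tool_rot(): TCP orientation.
- r.current_contact_force(): force on the tool from outside, world axes, zero at the start.
- r.current_ft_torque(): the same for the moment, N m.
- r.current_opening(): finger opening in mm.
Only numpy, scipy, OpenCV 4.12 (cv2) and the standard library are available. Lean on these libraries where they do the work, as an engineer would, in place of code of your own. Each camera call takes 0.05 s, during which the arm holds its last target. There are 200 camera calls.

## Working session

There is one attempt and no reset: what is moved stays moved. The work goes in short steps, each a Python script; the robot and the scene stay as the last script left them, time stands still between calls to the robot, and variables do not carry over. Pictures are saved under pics/ and viewed, about 8 in all and at most 12, crops included, and the job is handed in when it is done.

```bash
mkdir -p pics
python3 - <<'E'
from cell import r,vision
import cv2,numpy as np,pickle
for n in ["scene","side"]:
    c=vision.camera(n); pickle.dump(c,open(n+'.pkl','wb'))
    cv2.imwrite(f'pics/{n}0.png',c['color'][:,:,::-1]); print(n,c['camera_matrix'],c['eye'],c['attitude'])
print(r.current_clock(),r.current_tool_rot())
E
```

```text
scene [[473.99745767   0.         327.14878249]
 [  0.         473.99745767 200.12517863]
 [  0.           0.           1.        ]] [178.43279204 636.68646347 856.24577635] [-0.22843498  0.89030611 -0.38418858  0.08701503]
side [[440.36356441   0.         324.05300501]
 [  0.         440.36356441 201.89075857]
 [  0.           0.           1.        ]] [500.59189249 498.83382583 966.65916474] [-0.02263079  0.95595754 -0.29258188  0.00537257]
0.1 [ 2.00547110e-01  9.79683806e-01 -6.81819817e-04 -1.77473027e-04]
```

View pics/scene0.png

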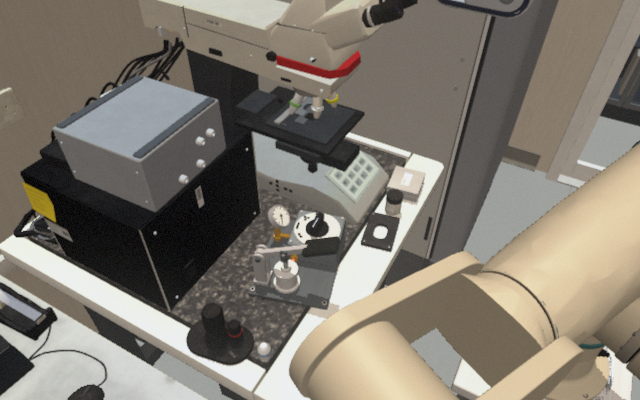

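View pics/side0.png

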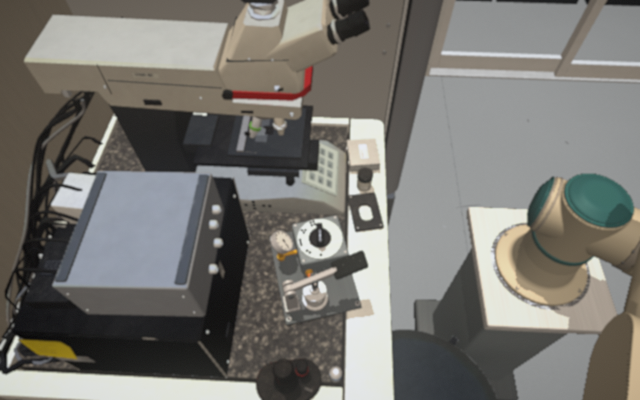

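The unit is at about (305,255) in scene and (315,265) in side. I'll enlarge both into one picture.

Run:
```python
import cv2,numpy as np,pickle
a=pickle.load(open('scene.pkl','rb'))['color'];b=pickle.load(open('side.pkl','rb'))['color']
f=lambda i,x,y:cv2.resize(i[y:y+120,x:x+100,::-1],None,fx=4,fy=4,interpolation=cv2.INTER_CUBIC)
cv2.imwrite('pics/crop.png',np.hstack([f(a,245,195),f(b,265,210)]))
```

```text
(no output)
```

View pics/crop.png

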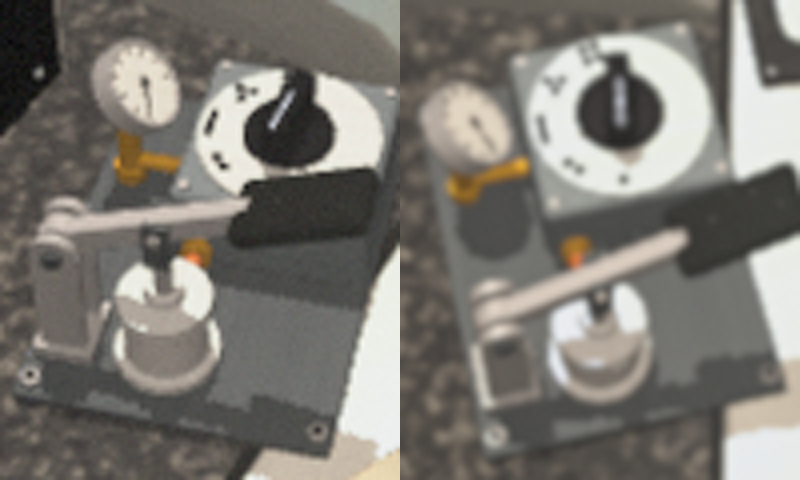

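```bash
cat > h.py <<'E'
import numpy as np,pickle
from scipy.spatial.transform import Rotation as R
from scipy.optimize import least_squares
def proj(c,P):
    p=R.from_quat(c['attitude']).inv().apply(np.atleast_2d(P)-c['eye']); q=p@np.asarray(c['camera_matrix']).T
    return q[:,:2]/q[:,2:]
def W(s,P):
    return R.from_euler('z',s[3]).apply(np.atleast_2d(P))+s[:3]
E
python3 - <<'E'
from h import *
P=np.array([[-28,-55,64],[-87.5,116,8],[87.5,116,8],[66,66,92],[-64,66,156]],float)
uv={'scene':[[317.5,228.2],[327.5,308.7],[248.7,293.8],[260.5,248.3],[322,246.3]],
'side':[[319.8,238.3],[361.3,307.5],[286.3,323.8],[288,285],[350.8,264.5]]}
C={n:pickle.load(open(n+'.pkl','rb')) for n in uv}
f=lambda s:np.concatenate([(proj(C[n],W(s,P))-uv[n]).ravel() for n in uv])
for y0 in (0,1.5,-1.5,3):
    o=least_squares(f,[400,400,0,y0],x_scale=[100,100,100,1],loss='soft_l1'); print(o.cost,o.x.round(3))
    print(f(o.x).round(1).reshape(2,-1,2).tolist())
s=least_squares(f,[400,400,0,1.5],x_scale=[100,100,100,1],loss='soft_l1').x
E
```

```text
13.823471085692587 [ 5.44412e+02  4.63710e+01 -3.20500e+00  2.69000e-01]
[[[1.1, 0.3], [-0.7, 1.1], [-1.2, -0.5], [1.1, 4.2], [0.3, -2.7]], [[-0.1, -2.0], [0.4, 0.2], [-0.7, 0.6], [0.7, 1.6], [-1.4, -3.5]]]
13.823471085634749 [ 5.44412e+02  4.63710e+01 -3.20500e+00  2.69000e-01]
[[[1.1, 0.3], [-0.7, 1.1], [-1.2, -0.5], [1.1, 4.2], [0.3, -2.7]], [[-0.1, -2.0], [0.4, 0.2], [-0.7, 0.6], [0.7, 1.6], [-1.4, -3.5]]]
13.823471085633898 [ 5.44412e+02  4.63710e+01 -3.20500e+00  2.69000e-01]
[[[1.1, 0.3], [-0.7, 1.1], [-1.2, -0.5], [1.1, 4.2], [0.3, -2.7]], [[-0.1, -2.0], [0.4, 0.2], [-0.7, 0.6], [0.7, 1.6], [-1.4, -3.5]]]
13.823471085630988 [ 5.44412e+02  4.63710e+01 -3.20500e+00  2.69000e-01]
[[[1.1, 0.3], [-0.7, 1.1], [-1.2, -0.5], [1.1, 4.2], [0.3, -2.7]], [[-0.1, -2.0], [0.4, 0.2], [-0.7, 0.6], [0.7, 1.6], [-1.4, -3.5]]]
```

```bash
cat >> h.py <<'E'
def down(a): return [np.cos(a/2),np.sin(a/2),0,0]
def fish(c,P):
    p=R.from_quat(c['attitude']).inv().apply(np.atleast_2d(P)-c['eye']);K=np.asarray(c['camera_matrix'])
    n=np.hypot(p[:,0],p[:,1]);t=np.arctan2(n,p[:,2])
    return np.c_[K[0,2]+K[0,0]*t*p[:,0]/n,K[1,2]+K[1,1]*t*p[:,1]/n]
E
python3 - <<'E'
from h import *
from cell import r,fingers,vision,solver
import cv2
# IK feasibility for selector yaw options
s=np.array([544.4,46.4,-3,.269]); S=W(s,[-28,-55,76])[0]; print('sel',S)
r.reach([420,150,300],down(2.74)); r.reach([490,0,280],down(3.1416))
for th in (1.396,.698,0):
    for k in (0,np.pi):
        q=solver.ik(S,down(.269-th+k)); print(th,k,None if q is None else np.round(q,2))
c=vision.camera('wrist');pickle.dump(c,open('w1.pkl','wb'));cv2.imwrite('pics/w1.png',c['color'][:,:,::-1])
print(c['camera_matrix'],c['eye'],r.current_position(),r.current_clock())
U=np.array([[-28,-55,64],[-87.5,116,8],[87.5,116,8],[66,66,92],[-64,66,156]],float)
print(fish(c,W(s,U)).round(1))
E
```

```text
sel [532.02417421 -14.06353394  73.        ]
1.396 0 [-0.1   0.18  1.58 -0.    1.38  2.6 ]
1.396 3.141592653589793 [-0.1   0.18  1.58 -0.    1.38 -0.54]
0.698 0 [-0.1   0.18  1.58 -0.    1.38  1.9 ]
0.698 3.141592653589793 [-0.1   0.18  1.58 -0.    1.38 -1.24]
0 0 [-0.1   0.18  1.58 -0.    1.38  1.21]
0 3.141592653589793 [-0.1   0.18  1.58 -0.    1.38 -1.94]
[[309.70691629   0.         320.02113948]
 [  0.         309.70691629 201.95050867]
 [  0.           0.           1.        ]] [410.15080055   0.65155633 423.01884652] [489.89620008   1.42875541 280.24792661] 2.375
[[308.2 203.7]
 [417.5 119.9]
 [436.8 232.3]
 [420.6 254.4]
 [420.5 166.6]]
```

View pics/w1.png

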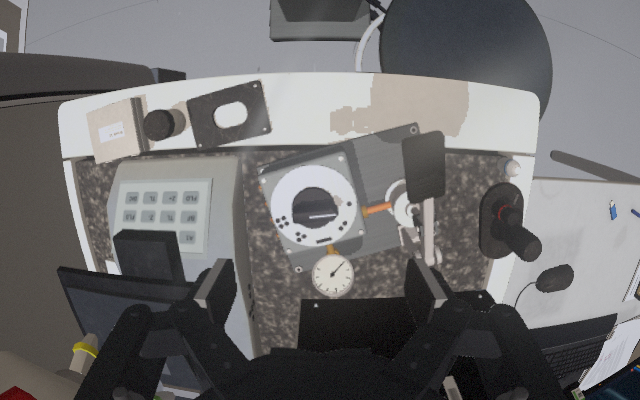

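Run:
```python
import cv2,pickle
a=pickle.load(open('w1.pkl','rb'))['color'];
cv2.imwrite('pics/w1c.png',cv2.resize(a[120:280,250:460,::-1],None,fx=3.75,fy=3.75,interpolation=cv2.INTER_CUBIC))
```

```text
(no output)
```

View pics/w1c.png

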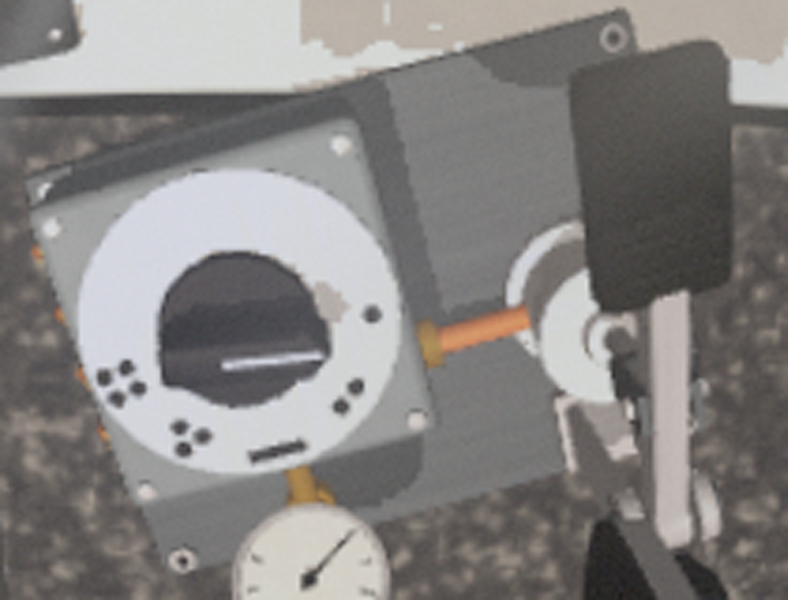

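The wrist view gives dial centre crop (240,322) and paddle centre (652,172). The white line runs from the raised axis (~240,358) to (325,356), towards the one dot at (372,313), so the selector is at −1.396. I'll refit with all three views.

Run:
```python
from h import *
P=np.array([[-28,-55,64],[-87.5,116,8],[87.5,116,8],[66,66,92],[-64,66,156]],float)
uv={'scene':[[317.5,228.2],[327.5,308.7],[248.7,293.8],[260.5,248.3],[322,246.3]],
'side':[[319.8,238.3],[361.3,307.5],[286.3,323.8],[288,285],[350.8,264.5]]}
C={n:pickle.load(open(n+'.pkl','rb')) for n in ('scene','side','w1')}
PW=np.array([[-28,-55,64],[-87.5,116,8],[-87.5,-116,8],[87.5,-116,8],[-64,66,156]],float)
UW=np.array([[240,322],[628,10],[28,178],[165,570],[652,172]])/3.75+[250,120]
def f(v):
    s=v[:4]; A=P.copy();A[3]=A[3]+[0,v[7],0];A[4]=v[4:7];B=PW.copy();B[4]=v[4:7]
    return np.concatenate([(proj(C[n],W(s,A))-uv[n]).ravel() for n in uv]+[(fish(C['w1'],W(s,B))-UW).ravel()])
o=least_squares(f,[544,46,-3,.27,-64,66,156,0],x_scale=[100,100,100,1,100,100,100,50],loss='soft_l1')
print(o.x.round(3));print(f(o.x).round(1).reshape(-1,2).tolist())
s=o.x[:4];print('sel',W(s,[-28,-55,82]),'pad',W(s,o.x[4:7]))
```

```text
[ 5.46323e+02  4.83100e+01 -1.24400e+00  2.84000e-01 -6.47220e+01
  7.02400e+01  1.50713e+02 -6.68700e+00]
[[-0.3, -0.3], [-1.0, 0.5], [-2.0, -0.1], [1.0, 1.9], [-0.5, 0.1], [-1.4, -1.8], [0.2, -0.1], [-0.9, 1.5], [-0.4, -0.5], [-1.2, -0.7], [-4.4, 0.4], [0.5, -2.2], [-0.9, -1.6], [1.1, -0.1], [0.1, -0.7]]
sel [[534.85828953 -12.33329454  80.7558807 ]] pad [[464.51078008  97.59719502 149.46921486]]
```

Run:
```python
from h import *
from cell import r,fingers,vision,solver
import cv2
a=.28+1.396
print(np.round(solver.ik([534,-12,74],down(a)),2),np.round(solver.ik([534,-12,74],down(.28-.75)),2))
fingers.gripper_to(45,30)
r.reach([534,-12,180],down(a)); r.line_to([534,-12,120],feed=100)
c=vision.camera('wrist');pickle.dump(c,open('w2.pkl','wb'));cv2.imwrite('pics/w2.png',cv2.resize(c['color'][150:400,160:480,::-1],None,fx=2.4,fy=2.4))
print(fish(c,[[534,-12,95],[534+30*np.cos(a),-12+30*np.sin(a),95]])*2.4-[160*2.4,150*2.4],r.current_clock(),r.current_contact_force())
```

```text
[-0.09  0.19  1.57 -0.    1.38 -0.2 ] [-0.09  0.19  1.57 -0.    1.38  1.95]
[[379.24577298 216.5023508 ]
 [378.91498568 101.66825789]] 4.95 [-0.44719532  0.05457411  0.19098313]
```

View pics/w2.png

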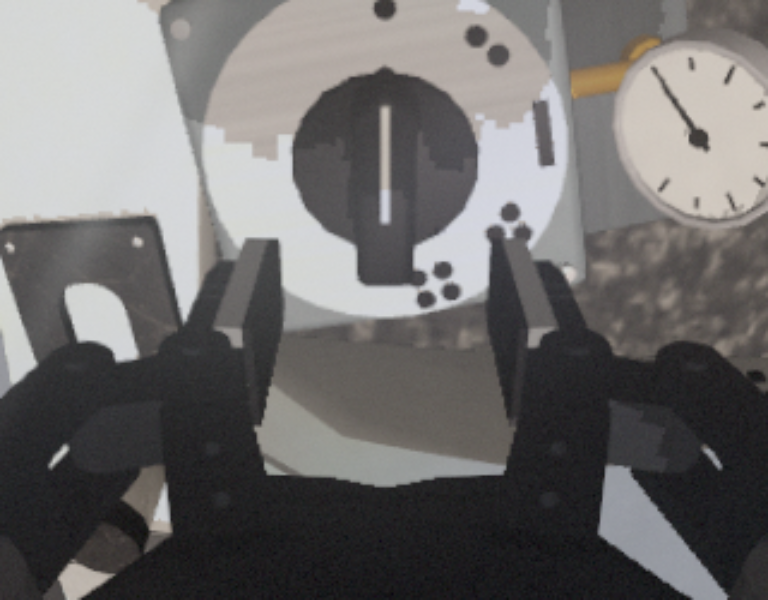

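The selector is confirmed at one dot: white line at u≈385 against 379 predicted, about 1.5 mm off. I'll grip and turn it to three dots.

Run:
```python
from h import *
from cell import r,fingers,vision,solver
import cv2
T=[535.5,-12,75]; a=.28+1.396
def st(t): print(t,np.round(r.current_contact_force(),1),np.round(r.current_ft_torque(),2),round(r.current_opening(),1),round(r.current_clock(),2))
r.line_to(T,feed=80); st('down'); fingers.gripper_to(10,40); st('grip')
for th in np.linspace(-1.396,.698,9)[1:]:
    r.line_to(T,down(.28-th),feed=60); st(round(th,2))
fingers.gripper_to(45); r.line_to([535.5,-12,125],feed=120); r.dwell(.2)
c=vision.camera('wrist');pickle.dump(c,open('w3.pkl','wb'));cv2.imwrite('pics/w3.png',cv2.resize(c['color'][150:400,160:480,::-1],None,fx=2.4,fy=2.4));st('up')
```

```text
down [ 0.  -0.9  0.4] [-0.02  0.02  0.01] 45.1 5.67
grip [-8.6 -1.3  7.7] [-0.14  1.29 -0.  ] 14.2 6.04
-1.13 [-15.7  -0.2  11.5] [-0.1   2.49  0.26] 14.2 6.45
-0.87 [-22.3   0.5  16.3] [-0.    3.61 -0.01] 14.2 6.86
-0.61 [-28.7   3.4  19.2] [0.46 4.61 0.24] 14.4 7.27
-0.35 [-34.    6.7  23.9] [1.02 5.49 0.13] 14.4 7.67
-0.09 [-38.2  10.9  26.4] [1.79 6.   0.05] 14.0 8.08
0.17 [-38.2  16.9  27.4] [2.58 6.31 0.2 ] 14.1 8.49
0.44 [-38.5  22.1  27.3] [3.46 6.22 0.02] 13.9 8.9
0.7 [-36.3  25.7  26.6] [4.22 5.93 0.01] 14.1 9.31
up [-0.6 -0.   0.1] [-0.03  0.   -0.04] 45.2 10.53
```

View pics/w3.png

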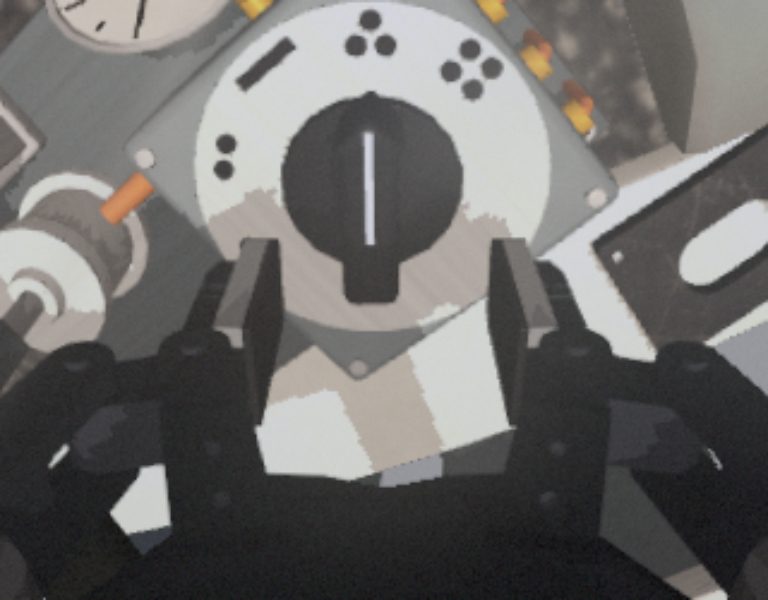

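The nose points at three dots: its line is at (368,130) and the dots at (370,40). The offset puts the true axis at about (534.5,−7.5). Pumping is next, along the arc with closed fingers.

```bash
cat > pump.py <<'E'
from h import *
from cell import r,fingers,vision
s=np.array([546.3,48.3,0,.284]); q=down(-.418)
def tip(th,lift=0):
    a=np.radians(23)-th; return W(s,[66-145*np.cos(a)+7.9*np.sin(a),68,92+145*np.sin(a)+7.9*np.cos(a)+lift])[0]
def st(t): print(t,np.round(r.current_position(),1),np.round(r.current_contact_force(),1),round(r.current_clock(),2))
E
python3 - <<'E'
from pump import *
import cv2
r.line_to([520,10,200],feed=200); fingers.gripper_to(0)
r.reach(tip(0,25),q); st('above')
c=vision.camera('side');
for th in (0,.1,.2,.3,.4,.45):
    r.line_to(tip(th),feed=80); st(th)
d=vision.camera('side')
f=lambda c:cv2.resize(c['color'][205:325,265:395,::-1],None,fx=3,fy=4,interpolation=cv2.INTER_CUBIC)
cv2.imwrite('pics/p1.png',np.hstack([f(c),f(d)]))
E
```

```text
above [465.2  96.1 181.1] [-0.3 -0.9 -0.6] 12.07
0 [465.9  95.1 156. ] [ 1.2 -1.4  4. ] 12.58
0.1 [460.8  93.9 143.6] [ 3.1 -1.2  4.5] 12.92
0.2 [456.6  92.8 130.1] [ 3.9 -0.9  7.2] 13.25
0.3 [454.   92.1 116.2] [ 2.4 -1.1  9.6] 13.58
0.4 [452.7  91.7 102.2] [ 1.2 -1.4 11.5] 13.92
0.45 [452.6  91.7  95.2] [ 0.7 -1.5 12.4] 14.17
```

View pics/p1.png

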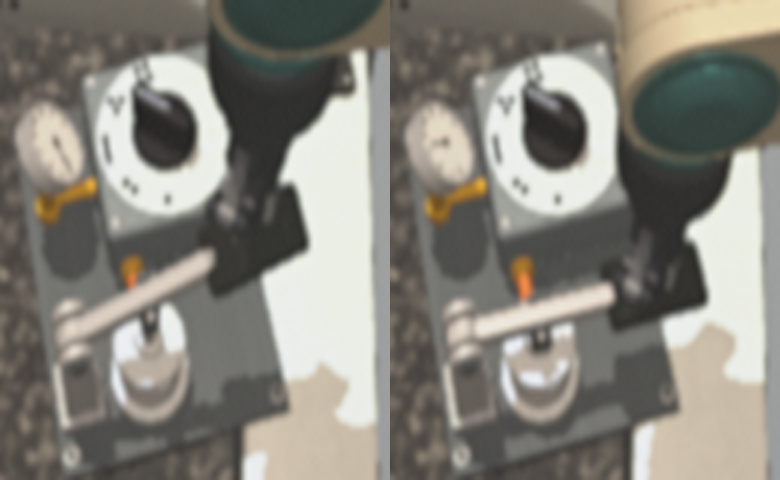

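Contact is good and the gauge needle moves. I'll press on until the stop shows in the force, then do the full strokes.

Run:
```python
from pump import *
bot=.45
for th in (.47,.49,.51,.53,.55):
    r.line_to(tip(th),feed=40); st(th); bot=th
    if r.current_contact_force()[2]>28: break
r.dwell(.2); st('bottom')
for k in range(4):
    r.line_to(tip(.2),feed=120); r.line_to(tip(0,15),feed=120); r.dwell(.3); st('up')
    if k==3: break
    for th in (0,.2,.4,bot): r.line_to(tip(th),feed=100)
    r.dwell(.2); st('down')
r.line_to(tip(0,60),feed=150)
```

```text
0.47 [452.7  91.7  93.9] [-6.2 -1.5 23.2] 14.47
0.49 [452.8  91.8  93.2] [-16.9  -3.1  39.1] 14.72
bottom [452.8  91.7  93.2] [-16.4  -3.5  39. ] 14.92
up [465.1  95.5 170.3] [-0.1 -0.2  1.3] 16.23
down [453.3  91.8  93.4] [-13.8  -1.4  36.1] 17.89
up [465.1  95.5 170.2] [ 0.6 -0.3  0.3] 19.2
down [453.3  91.8  93.3] [-13.3  -1.3  36.3] 20.87
up [465.   95.5 170.2] [ 0.2 -0.2  0.4] 22.18
down [453.3  91.8  93.3] [-13.4  -1.   36.2] 23.84
up [465.   95.5 170.2] [0.1 0.6 0.6] 25.15
```

Four full strokes to the hard stop are done. Now the selector, with a centring look first.

Run:
```python
from pump import *
import cv2
r.line_to([520,10,210],feed=200); fingers.gripper_to(45,30)
r.reach([534.5,-7.5,180],down(.28-.698)); r.line_to([534.5,-7.5,125],feed=100); r.dwell(.2)
c=vision.camera('wrist');cv2.imwrite('pics/w4.png',cv2.resize(c['color'][150:400,160:480,::-1],None,fx=2.4,fy=2.4));st('')
```

```text
[534.8  -7.5 125.7] [ 0.9 -0.6  0.6] 27.98
```

View pics/w4.png

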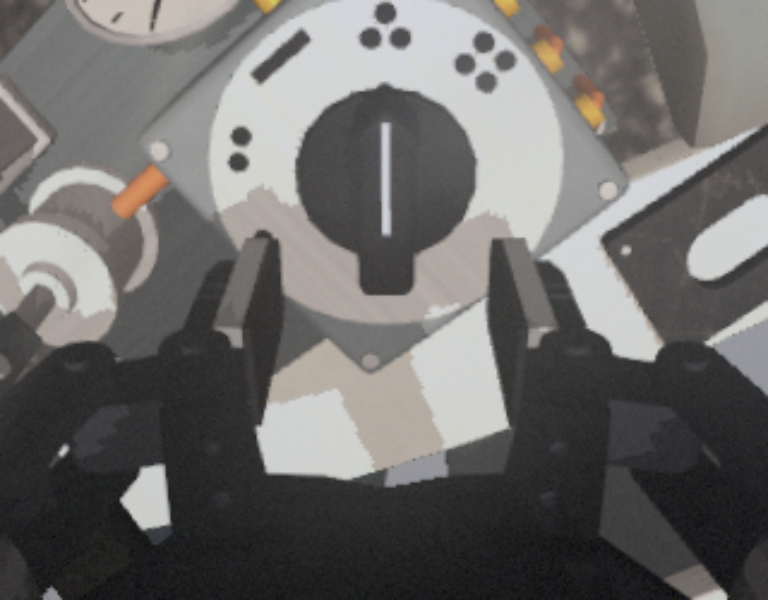

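Centred: the line is at u≈386, midway between the fingers, and still at three dots. I'll turn it to the cross bar.

Run:
```python
from pump import *
import cv2
T=[534.5,-7.5,75]
r.line_to(T,feed=80); fingers.gripper_to(10,40); st('grip')
for th in (.46,.23,0): r.line_to(T,down(.28-th),feed=60); st(th)
fingers.gripper_to(45); r.line_to([534.5,-7.5,125],feed=120); r.dwell(.2)
c=vision.camera('wrist');a=cv2.resize(c['color'][150:350,160:480,::-1],None,fx=1.25,fy=1.5)
r.line_to([500,0,250],feed=200); r.reach([400,150,300],down(.28)); r.dwell(.5); st('away')
d=vision.camera('side')['color'][125:325,255:395,::-1]
cv2.imwrite('pics/end.png',np.hstack([cv2.resize(a,(400,500)),cv2.resize(d,(350,500),interpolation=cv2.INTER_CUBIC)]))
```

```text
grip [534.8  -7.6  75.7] [-0.7 -0.9  3.6] 29.13
0.46 [534.9  -7.5  75.7] [-0.8 -0.8  5.3] 29.52
0.23 [534.9  -7.2  75.7] [-1.1  0.1  5.6] 29.91
0 [534.9  -7.   75.7] [-1.7  1.4  5.9] 30.29
away [400.1 149.8 299.9] [0.1 0.3 0.3] 33.58
```

View pics/end.png

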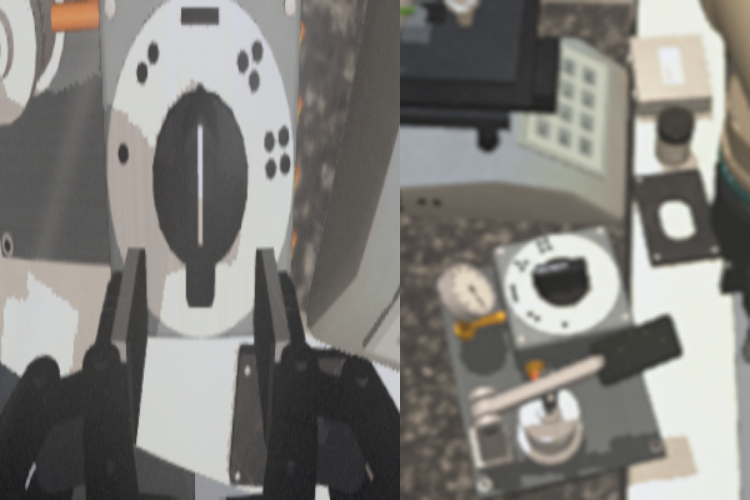

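The nose points at the cross bar (200,15), the lever is up, the bystanders are in place and the arm is clear.

```bash
python3 -c "
from cell import job
job.close_job()"
```

```text
the job is handed in; nothing more can be done
```

I turned the selector from one dot to three dots, pumped the lever four times, turned the selector to the cross bar, and handed the job in at about 34 s. No verdict was reported.

- **Selector:** wrist pictures show the nose in line with the three dots before and after pumping, and with the cross bar at the end.
- **Pumping:** each stroke ended against a hard stop, with 36–39 N against about 12 N just before it. On each rise the fingers lifted clear of the paddle and the contact force fell to about zero. I judged lever position from force and tool height, as there was no reading of its angle.
- **End state:** in the last side picture the lever is up. The slide box, jar and slide holder look unmoved by eye, though I did not measure them. The arm stands clear, with contact force near zero.
- **What disagreed:** my first estimate of the selector's axis was about 4.5 mm off, so the first turn built up about 40 N sideways at the wrist. I corrected the axis before the second turn, which stayed at about 2 N sideways or less.

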